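Press the load tester's gauge bezel home

TASK

The gauge bezel on the load tester has only been started by hand and stands proud. Take the press tool, press squarely and centrally on the bezel with its flat face until the bezel clicks fully home all round, then stand the tool gently upright in the empty compartment of the caddy. Touch the bezel with nothing but the tool, and leave the carabiners and the brass thumb nut block where they are.

Things in the scene. Friction and masses are not known exactly. Their poses are not given: they have to be found in the camera images.
- bezel: Round polished-steel snap-in bezel with a clear window, 110 mm across, on the sloping gauge of the load tester. Origin: centre of its flat front rim face, the face to press (rim 84 to 110 mm diameter; window 5 mm deeper). z is the gauge axis, pointing straight out of the gauge, 32 degrees from vertical, to the tester's operator side. It moves only along -z and starts 10 mm proud.
- bezel_home (a point): Fixed point on the gauge, about 180 mm above the slab: where the bezel's origin lies when fully home, after 10 mm of travel; axes as the bezel. Pressing meets springy resistance: about 14 N at first, fading to nothing at 5 mm; beyond that the bezel snaps home by itself. Let go earlier, it springs back out.
- press_tool_mid (a point): Press tool, 100 mm tall, 0.25 to 0.5 kg: white nylon disc 96 mm across, 20 mm thick, with a flat pressing face; aluminium collar 52 mm across up to 28 mm from the face; plain aluminium stem 36 mm across to the top. It starts standing on the slab on its face. The point is on its axis half-way up, 50 mm from the face; z points from the face along the stem.
- tester: Green cast-iron crank-driven load tester, fixed to the slab: bed 600 mm long along its y axis, 150 mm wide; the gauge is on a sloping pedestal at the end nearest the robot, about 220 mm tall there. Origin on the slab beneath the gauge; its -x axis points to the operator's side, to which the gauge leans.
- caddy_bay (a point): Centre of the floor of the orange plastic caddy's empty compartment, 4 mm above the slab. The compartment is 142 by 142 mm inside, its walls 50 mm high. Axes are the caddy's: z up, and the other compartment, with the snapgate in it, lies towards +y. The caddy (150 by 300 mm) does not move.
- oval_carabiner: Polished steel oval carabiner, 108 by 58 mm, 11 mm thick, lying on the slab; origin at its centre on the slab. Leave it alone.
- snapgate: Bent-gate aluminium carabiner, about 115 by 55 mm, 11 mm thick, lying in the other compartment of the caddy; origin near its centre, underside. Leave it alone.
- thumb_nut_block: Brass block 70 by 45 by 28 mm with a stud and thumb nut on top (58 mm tall in all), standing on the slab; origin at the centre of its underside. Leave it alone.
Not all that is in view belongs to the job. Of the things that look like the part that bears press_tool_mid, take the one that is nearest to the robot's base at the start.

How it is judged:
By the outcome, as a careful person would: the job done as asked, in the order asked, and still so for the second after the job is handed in, with the robot touching nothing.
It also fails if it takes over 59 s, if anything falls off the work surface, if the arm or the gripper's body presses on something with over 40 N, if the wrist force passes 120 N, or if a joint passes its speed limit or range.

ROBOT

A 6-joint arm with a two-finger parallel gripper is mounted at the origin on the work surface. World frame = base frame: x ahead of the robot, y to its left, z up, the work surface at z = 0. Lengths are in m, angles in rad, forces in N, time in s.
With the tool pointing down it reaches from about 0.375 to 0.9 m from the base axis. Payload 3.1 kg.
Tool frame: the origin (TCP) lies on the mounting face of the last link; the fingertips stand 182 mm ahead of it and the grasp point (between the pads) lies 164 mm ahead of it (env.tcp_to_grasp is the distance from the TCP to the grasp point, in m); z points along the fingers, y is the line along which they close (so a half turn about z gives the same grasp; the last joint's range is limited). The gripper opens to 87 mm and grips with 3 to 60 N. Pads are 19 mm wide; open, the fingers measure 117 mm over their backs; the gripper's body (75 mm by 190 mm) begins 51 mm behind the grasp point.
Start: joints at [1.042, 0.527, 1.433, -0, 1.181, -0.178], TCP at [0.214, 0.587, 0.405] pointing down, gripper open.
Joint ranges: [-3.08, 3.08], [-0.75, 2.2], [0.22, 2.44], [-1.43, 4.57], [0, 2.65], [-2.85, 2.85]. Speed limits (rad/s): [2.79, 2.79, 3.14, 3.14, 3.14, 3.14].

INTERFACE

Orientations are given as [roll, pitch, yaw] about the fixed x, y, z axes, in that order (R = Rz(yaw) Ry(pitch) Rx(roll)).
In Python, from rig import env gives the robot as it stands.
- The arm moves only by the shell command python3 -m pendant 'ROWS'. ROWS is JSON, a list of rows, each an object of numbers: "claw": the opening, from 0 (shut) to 1 (fully open); "x", "y", "z": the shift along the tool's x, y, z in mm; "ax", "ay", "az": the turn, a rotation vector about the tool's x, y, z in rad. A call has 1 to 10 rows; each row shifts and turns the commanded pose from where the row before left it, along the tool's axes as they then stand; what a row does not reach is not made up. A row lasts 1/8 s, in which the tool goes at most 62.5 mm and 10.7 degrees, less where a joint would pass 70% of its speed; a pose out of reach is approached as far as the arm can. A call with a gripper value outside its range is refused whole. The fingers move at their own pace and stop on an object; the grip force is fixed at half the most. Time passes only in rows, so rows that do not move let the fingers close. It gives the time, the measured TCP pose, the force, the opening and the grip force at its end, in the units of the state.
- env.get_state(): the state, without advancing time (a new reading comes with each control period).
- env.capture(name): name is "scene" or "top" or "wrist"; returns a dict with "img" (420x560x3 uint8, red, green, blue), "depth" (420x560 float32, m along the optical axis (not along the pixel's ray), 0 where there is no reading), "fx", "fy", "cx", "cy" (pixels), "camera_from_world" (4x4, takes a point from world to camera coordinates); the wrist camera has in their place "mount" (4x4, takes a point from camera to tool coordinates, whose origin is the TCP and whose axes are the flange's). Camera axes: x right, y down, z forward; pixel columns grow to the right and rows downward; lengths in m; the calibration is good to about 2 mm. A picture is of the moment at which its call begins: read the wrist's pose just before it.
- env.finish_job(): hands the job in; it is judged then, once.
Trained networks look in a picture, given as the dict that the camera call returned (one of the last four; its "shot" number tells which), for a name from the list of things; names that differ only in an ending like _2 or _b are one class to them, and where a whole thing is asked for, a point or a joint stands for the part that bears it (a point fixed in the world has none). Each returns a list of dicts, best first, with "confidence" (0 to 1); they miss things now and then, are a little off and sometimes report something else, mostly with a low value. They report only what shows in the picture. A call takes as long as a camera call. They do not tell look-alikes from the thing itself.
- env.masks_of(picture, thing): "pixels" (420x560 bool, what is visible of it) and "extent" ([left, top, right, bottom] in pixels, round what is visible of it).
- env.place_of(picture, thing): "pixel" ([column, row] in pixels: a listed point, or the origin of a listed thing).
The state is a dict: "clock": time; "joint_positions": joint angles; "qd": joint speeds; "joint_torque": joint torques, N m; "tcp_pos": TCP position; "eef_rot": TCP orientation; "ft_force": force on the tool from outside, world axes, zero at the start; "moment": the same for the moment, N m; "grip_width": finger opening in m; "grasp_force": force on a finger pad.
Only numpy, scipy, OpenCV 4.12 (cv2) and the standard library are available. Lean on these libraries where they do the work, as an engineer would, in place of code of your own. Each camera call takes 0.05 s, during which the arm holds its last target. There are 200 camera calls.

## Working session

There is one attempt and no reset: what is moved stays moved. The work goes in short steps, Python scripts to look and compute and a shell command to move; the robot and the scene stay as the last step left them, time stands still between calls to the robot, and variables do not carry over. Pictures are saved under pics/ and viewed, at most 10 in all, crops included, and the job is handed in when it is done.

```bash
ls; mkdir -p pics; cat > h.py <<'E'
import numpy as np, cv2
from rig import env
from scipy.spatial.transform import Rotation as Ro
def cap(n):
    s=env.get_state(); c=env.capture(n)
    if 'camera_from_world' in c: c['W']=np.linalg.inv(c['camera_from_world'])
    else:
        T=np.eye(4);T[:3,:3]=Ro.from_euler('xyz',s['eef_rot']).as_matrix();T[:3,3]=s['tcp_pos'];c['W']=T@c['mount']
    return c
def pts(c,m):
    v,u=np.nonzero(m&(c['depth']>0)); d=c['depth'][v,u]
    p=np.stack([(u-c['cx'])/c['fx']*d,(v-c['cy'])/c['fy']*d,d],1)
    return p@c['W'][:3,:3].T+c['W'][:3,3]
def ray(c,px):
    d=c['W'][:3,:3]@np.array([(px[0]-c['cx'])/c['fx'],(px[1]-c['cy'])/c['fy'],1]); return c['W'][:3,3],d
def atz(c,px,z):
    o,d=ray(c,px); return o+d*(z-o[2])/d[2]
E
python3 - <<'E'
from h import *
print(env.get_state())
ims=[]
for n in ['scene','top']:
    c=cap(n); ims.append(c['img'])
    for t in ['bezel','press_tool_mid','tester','caddy_bay','oval_carabiner','snapgate','thumb_nut_block','bezel_home']:
        for f in (env.place_of(c,t)):
            print(n,t,np.round(f['pixel']),round(f['confidence'],2),np.round(atz(c,f['pixel'],{'press_tool_mid':.05,'bezel':.188,'bezel_home':.18,'caddy_bay':.004}.get(t,0)),3))
    cv2.imwrite(f'pics/{n}.png',c['img'][:,:,::-1])
E
```

```text
pics
{'clock': 0.0, 'joint_positions': array([ 1.04249170e+00,  5.28472013e-01,  1.43390600e+00,  8.35916224e-07,
        1.18139590e+00, -1.78520244e-01]), 'qd': array([ 1.44660194e-04,  3.72598704e-05,  1.18600946e-03, -3.79196289e-05,
        1.11984800e-04,  3.82211979e-04]), 'joint_torque': array([ 7.00230958e-04, -4.40058947e+01, -1.76587629e+01,  6.34296192e-02,
        5.84631076e-02, -1.51138088e-04]), 'tcp_pos': array([0.21399198, 0.58685723, 0.40376644]), 'eef_rot': array([-3.13944620e+00, -3.88092973e-04,  2.79180754e+00]), 'ft_force': array([-0.83736264,  0.21163319,  1.41176393]), 'moment': array([ 0.02293417, -0.01169727, -0.00997062]), 'grasp_force': 0.0, 'grip_width': 0.08672193761520107}
scene bezel [209. 136.] 0.97 [ 0.489 -0.262  0.188]
scene press_tool_mid [284. 216.] 0.96 [0.54  0.067 0.05 ]
scene press_tool_mid [199. 256.] 0.81 [ 0.809 -0.034  0.05 ]
scene press_tool_mid [219. 218.] 0.61 [ 0.659 -0.09   0.05 ]
scene tester [217. 178.] 0.62 [ 0.468 -0.268 -0.   ]
scene caddy_bay [341. 257.] 0.92 [0.548 0.274 0.004]
scene oval_carabiner [248. 260.] 0.76 [0.707 0.055 0.   ]
scene snapgate [385. 285.] 0.73 [0.564 0.417 0.   ]
scene thumb_nut_block [256. 185.] 0.8 [ 0.422 -0.13   0.   ]
scene thumb_nut_block [210. 134.] 0.59 [ 0.262 -0.481  0.   ]
top bezel [446. 277.] 0.69 [ 0.489 -0.258  0.188]
top press_tool_mid [334. 146.] 0.74 [ 0.807 -0.047  0.05 ]
top press_tool_mid [356. 206.] 0.68 [ 0.655 -0.096  0.05 ]
top press_tool_mid [299. 261.] 0.57 [0.522 0.046 0.05 ]
top tester [426. 280.] 0.91 [ 0.468 -0.276  0.   ]
top caddy_bay [209. 255.] 0.6 [0.54  0.276 0.004]
top oval_carabiner [295. 190.] 0.85 [0.704 0.054 0.   ]
top snapgate [154. 243.] 0.87 [0.571 0.42  0.   ]
top snapgate [296. 188.] 0.35 [0.709 0.052 0.   ]
top thumb_nut_block [366. 295.] 0.95 [ 0.432 -0.123  0.   ]
top thumb_nut_block [154. 242.] 0.67 [0.574 0.419 0.   ]
top bezel_home [299. 262.] 0.67 [0.525 0.047 0.18 ]
```

```bash
python3 - <<'E'
from h import *
c=cap('scene');np.set_printoptions(precision=4,suppress=True)
cv2.imwrite('pics/crop.png',cv2.resize(c['img'][80:320,150:450,::-1],(750,600)))
for n in ['scene','top']:
    c=cap(n)
    for r in env.masks_of(c,'press_tool_mid'):
        P=pts(c,r['pixels']); T=P[P[:,2]>.092]
        print(n,'tool',r['confidence'],r['extent'],P.min(0),P.max(0),len(T), (T.min(0)+T.max(0))/2 if len(T) else 0)
        o=cv2.minEnclosingCircle(T[:,:2].astype(np.float32)) if len(T) else 0; print(o)
    for r in env.masks_of(c,'bezel')[:1]:
        P=pts(c,r['pixels']); print('bezel',len(P),r['extent'],P.min(0),P.max(0))
        # plane fit ransac
        best=0;rng=np.random.default_rng(0)
        for _ in range(500):
            a=P[rng.choice(len(P),3,0)];nn=np.cross(a[1]-a[0],a[2]-a[0]);nn/=np.linalg.norm(nn)+1e-12
            k=abs((P-a[0])@nn)<.0015
            if k.sum()>best: best=k.sum();K=k
        Q=P[K];m=Q.mean(0);nn=np.linalg.svd(Q-m)[2][2];nn*=np.sign(nn[2])
        print(best,m,nn,np.degrees(np.arccos(nn[2])))
        # in-plane
        d=(P-m)@nn; print(np.percentile(d,[5,25,50,75,95]))
E
```

```text
scene tool 0.7 [208.4, 199.0, 237.1, 241.2] [ 0.6081 -0.1492 -0.0011] [ 0.7029 -0.0382  0.106 ] 100 [ 0.6559 -0.0866  0.0992]
((0.6538830399513245, -0.08590885251760483), 0.021619148552417755)
scene tool 0.6 [182.1, 239.1, 216.4, 279.0] [ 0.7344 -0.107  -0.0033] [0.8545 0.0059 0.1045] 122 [ 0.8071 -0.0424  0.0985]
((0.805666446685791, -0.04306646063923836), 0.019159896299242973)
scene tool 0.57 [270.0, 196.5, 297.1, 228.6] [0.4785 0.009  0.0043] [0.5711 0.1018 0.1061] 82 [0.5244 0.0543 0.0995]
((0.5232325792312622, 0.05392351374030113), 0.019163774326443672)
bezel 840 [193.1, 119.7, 228.2, 153.6] [ 0.2888 -0.5427  0.0001] [ 0.5376 -0.2009  0.2188]
262 [ 0.4915 -0.2539  0.1828] [0.3705 0.2949 0.8808] 28.264809433528757
[-0.005  -0.0014  0.0011  0.004   0.0086]
top tool 0.89 [314.9, 131.8, 352.8, 168.8] [ 0.7603 -0.0895 -0.0002] [0.8551 0.003  0.1049] 189 [ 0.8077 -0.0446  0.0989]
((0.8083087801933289, -0.04439665004611015), 0.01826808787882328)
top tool 0.78 [280.8, 242.4, 317.0, 277.4] [ 0.4781  0.006  -0.0013] [0.5713 0.1002 0.1042] 196 [0.5249 0.0504 0.0993]
((0.5249237418174744, 0.051004569977521896), 0.0181899294257164)
top tool 0.65 [332.0, 186.1, 370.4, 226.8] [ 0.6094 -0.1373 -0.0048] [ 0.7055 -0.0396  0.1042] 194 [ 0.657  -0.0877  0.0983]
((0.6573868989944458, -0.0876752957701683), 0.018289299681782722)
bezel 2271 [415.6, 252.3, 472.6, 300.7] [ 0.4396 -0.3649 -0.0025] [ 0.5408 -0.2036  0.2199]
923 [ 0.4887 -0.2577  0.1852] [0.4281 0.3188 0.8457] 32.25768122762441
[-0.0022 -0.0002  0.0015  0.0044  0.0069]
```

View pics/crop.png

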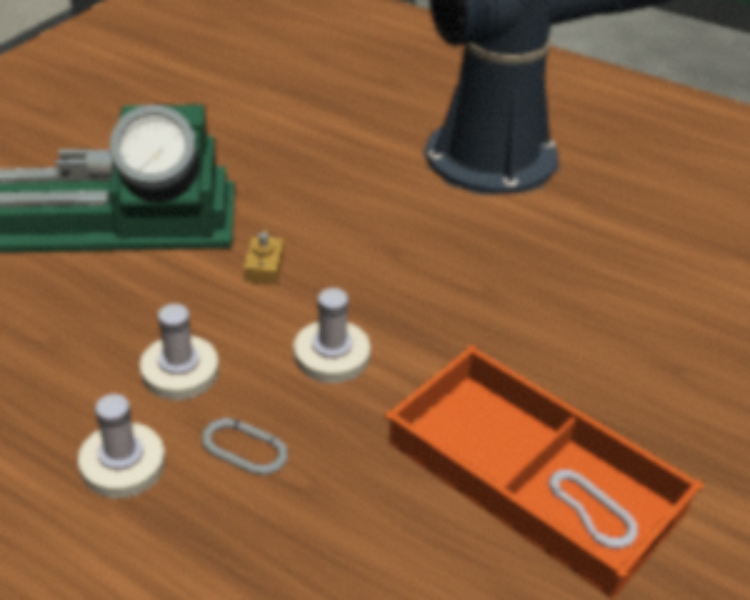

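View pics/top.png

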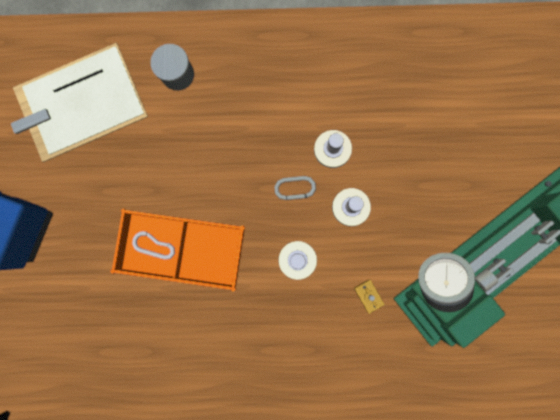

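Candidates in the top view are look-alike press tools at (334,148), (352,207) and (298,261), with ranges from the base of about 0.81, 0.66 and 0.53 m. The one at (298,261), which is (332,335) in the enlarged crop, is nearest the base, so I take that one. The bezel is at about (446,277) and the empty bay at (210,255). First I'll get a closer look at the bezel along its axis.

```bash
cat >> h.py <<'E'
np.set_printoptions(precision=4,suppress=True)
def cur():
    s=env.get_state(); return np.array(s['tcp_pos']),Ro.from_euler('xyz',s['eef_rot'])
def along(n,yaw):
    "tool-down at yaw, then least tilt so that z=-n"
    d=Ro.from_euler('xyz',[np.pi,0,yaw]); a=np.cross([0,0,-1],-n); s=np.linalg.norm(a)
    return (Ro.from_rotvec(a/s*np.arcsin(s)) if s>1e-6 else Ro.identity())*d
def go(p,R):
    p0,R0=cur(); print('shift mm (now axes)',R0.inv().apply(p-p0)*1e3,'then turn',(R0.inv()*R).as_rotvec(),'| shift mm in target axes',R.inv().apply(p-p0)*1e3)
n0=np.array([.428,.319,.8457]);n0/=np.linalg.norm(n0)
B0=np.array([.489,-.260,.188])
E
python3 - <<'E'
from h import *
go(B0+n0*.40,along(n0,1.6))
go(B0+n0*.40,along(np.array([0,0,1.]),1.6))
E
```

```text
shift mm (now axes) [-665.621  -523.0882 -121.5009] then turn [ 0.5969 -0.0092  1.1586] | shift mm in target axes [-763.0638  380.8597  -64.1451]
shift mm (now axes) [-665.621  -523.0882 -121.5009] then turn [-0.0001  0.      1.1918] | shift mm in target axes [-732.245   424.8327 -121.5294]
```

```bash
python3 -m pendant '[{"x":-44,"y":-35,"z":-10},{"x":-44,"y":-35,"z":-10},{"x":-44,"y":-35,"z":-10},{"x":-44,"y":-35,"z":-10},{"x":-44,"y":-35,"z":-10},{"x":-44,"y":-35,"z":-10},{"x":-44,"y":-35,"z":-10},{"x":-44,"y":-35,"z":-10},{"x":-44,"y":-35,"z":-10},{"x":-44,"y":-35,"z":-10}]'
python3 -m pendant '[{"x":-44,"y":-35,"z":-4},{"x":-44,"y":-35,"z":-4},{"x":-44,"y":-35,"z":-4},{"x":-44,"y":-35,"z":-4},{"x":-44,"y":-35,"z":-4},{"ax":0.08,"az":0.16},{"ax":0.08,"az":0.16},{"ax":0.08,"az":0.16},{"ax":0.08,"az":0.16},{"ax":0.08,"az":0.16}]'
python3 - <<'E'
from h import *
print(env.get_state()['joint_positions'],env.get_state()['tcp_pos'])
go(B0+n0*.40,along(n0,1.6))
E
```

```text
[ 1.0425  0.5275  1.4328  0.      1.1814 -0.1785] [0.2142 0.5871 0.4047]
shift mm (now axes) [-665.621  -523.0882 -121.5009] then turn [ 0.5969 -0.0092  1.1586] | shift mm in target axes [-763.0638  380.8597  -64.1451]schema error: expected keys claw, x, y, z, ax, ay, az
schema error: expected keys claw, x, y, z, ax, ay, az
```

```bash
python3 -m pendant '[{"claw":1,"x":-44,"y":-35,"z":-10,"ax":0,"ay":0,"az":0},{"claw":1,"x":-44,"y":-35,"z":-10,"ax":0,"ay":0,"az":0},{"claw":1,"x":-44,"y":-35,"z":-10,"ax":0,"ay":0,"az":0},{"claw":1,"x":-44,"y":-35,"z":-10,"ax":0,"ay":0,"az":0},{"claw":1,"x":-44,"y":-35,"z":-10,"ax":0,"ay":0,"az":0},{"claw":1,"x":-44,"y":-35,"z":-10,"ax":0,"ay":0,"az":0},{"claw":1,"x":-44,"y":-35,"z":-10,"ax":0,"ay":0,"az":0},{"claw":1,"x":-44,"y":-35,"z":-10,"ax":0,"ay":0,"az":0},{"claw":1,"x":-44,"y":-35,"z":-10,"ax":0,"ay":0,"az":0},{"claw":1,"x":-44,"y":-35,"z":-10,"ax":0,"ay":0,"az":0}]'
python3 -m pendant '[{"claw":1,"x":-44,"y":-35,"z":-4,"ax":0,"ay":0,"az":0},{"claw":1,"x":-44,"y":-35,"z":-4,"ax":0,"ay":0,"az":0},{"claw":1,"x":-44,"y":-35,"z":-4,"ax":0,"ay":0,"az":0},{"claw":1,"x":-44,"y":-35,"z":-4,"ax":0,"ay":0,"az":0},{"claw":1,"x":0,"y":0,"z":0,"ax":0.08,"ay":0,"az":0.16},{"claw":1,"x":0,"y":0,"z":0,"ax":0.08,"ay":0,"az":0.16},{"claw":1,"x":0,"y":0,"z":0,"ax":0.08,"ay":0,"az":0.16},{"claw":1,"x":0,"y":0,"z":0,"ax":0.08,"ay":0,"az":0.16}]'
python3 - <<'E'
from h import *
print(env.get_state()['joint_positions'],env.get_state()['tcp_pos'])
go(B0+n0*.40,along(n0,1.6))
E
```

```text
clock: 2.5
tcp_pos: [0.5082, 0.1058, 0.5054]
eef_rot: [3.141, 0.001, 2.792]
ft_force: [1.0, 0.1, 0.9]
grip_width: 0.0873
grasp_force: 0.0
clock: 3.5
tcp_pos: [0.6248, -0.0843, 0.5208]
eef_rot: [-2.84, 0.1, 2.156]
ft_force: [-0.1, -0.2, -0.6]
grip_width: 0.087
grasp_force: 0.0
[-0.2548  0.4703  1.2213 -0.2886  1.5824 -0.809 ] [ 0.6248 -0.0843  0.5208]
shift mm (now axes) [-59.8673   2.9096  -0.3996] then turn [ 0.2701 -0.0133  0.5154] | shift mm in target axes [-50.755   31.5748  -4.4371]
```

```bash
python3 -m pendant '[{"claw":1,"x":-30,"y":1,"z":0,"ax":0,"ay":0,"az":0},{"claw":1,"x":-30,"y":2,"z":0,"ax":0,"ay":0,"az":0},{"claw":1,"x":0,"y":0,"z":0,"ax":0.09,"ay":-0.004,"az":0.17},{"claw":1,"x":0,"y":0,"z":0,"ax":0.09,"ay":-0.004,"az":0.17},{"claw":1,"x":0,"y":0,"z":0,"ax":0.09,"ay":-0.004,"az":0.17},{"claw":1,"x":0,"y":0,"z":0,"ax":0,"ay":0,"az":0},{"claw":1,"x":0,"y":0,"z":0,"ax":0,"ay":0,"az":0}]'
python3 - <<'E'
from h import *
print(env.get_state()['joint_positions'])
c=cap('wrist'); cv2.imwrite('pics/w1.png',c['img'][:,:,::-1])
for f in env.place_of(c,'bezel'):
    print(f, atz(c,f['pixel'],.188))
for r in env.masks_of(c,'bezel')[:1]:
    m=r['pixels'];P=pts(c,m); print('bezel',r['confidence'],len(P),r['extent'])
    best=0;rng=np.random.default_rng(0)
    for _ in range(800):
        a=P[rng.choice(len(P),3,0)];nn=np.cross(a[1]-a[0],a[2]-a[0]);nn/=np.linalg.norm(nn)+1e-12
        k=abs((P-a[0])@nn)<.001
        if k.sum()>best: best=k.sum();K=k
    Q=P[K];mm=Q.mean(0);nn=np.linalg.svd(Q-mm,full_matrices=False)[2][2];nn*=np.sign(nn[2])
    d=(P-mm)@nn; print(best,mm,nn,np.degrees(np.arccos(nn[2])),np.histogram(d,np.arange(-.012,.0121,.002)))
    Rr=along(nn,0); L=Rr.inv().apply(P-mm); k=abs(L[:,2])<.012
    for lo,hi in [(-.012,-.002),(-.002,.002),(.002,.008),(-.012,.012)]:
        q=L[(-L[:,2]>lo)&(-L[:,2]<hi)]
        if len(q)>20:
            cc,rr=cv2.minEnclosingCircle(q[:,:2].astype(np.float32)); print(lo,hi,len(q),rr,mm+Rr.apply([cc[0],cc[1],0]))
# tester mask edges for yaw
E
```

```text
clock: 4.38
tcp_pos: [0.6606, -0.1323, 0.5257]
eef_rot: [-2.668, 0.298, 1.7]
ft_force: [0.4, 0.4, 0.5]
grip_width: 0.087
grasp_force: 0.0
[-0.2852  0.5842  1.0381 -0.4547  1.8419 -0.3936]
{'pixel': [276.7, 176.5], 'confidence': 0.69} [ 0.4897 -0.2574  0.188 ]
bezel 0.59 6645 [230.2, 128.2, 322.4, 221.6]
3074 [ 0.488  -0.259   0.1855] [0.4235 0.3156 0.8491] 31.8832813825617 (array([   0,    0,    0,    2,   27, 2041, 1773,  497, 2119,  178,    0,
          0]), array([-0.012, -0.01 , -0.008, -0.006, -0.004, -0.002,  0.   ,  0.002,
        0.004,  0.006,  0.008,  0.01 ,  0.012]))
-0.012 -0.002 29 0.04700932651758194 [ 0.4855 -0.2506  0.1836]
-0.002 0.002 3814 0.048871658742427826 [ 0.4877 -0.2532  0.1835]
0.002 0.008 2794 0.05503353103995323 [ 0.4886 -0.2595  0.1854]
-0.012 0.012 6637 0.05504801496863365 [ 0.4885 -0.2595  0.1855]
```

View pics/w1.png

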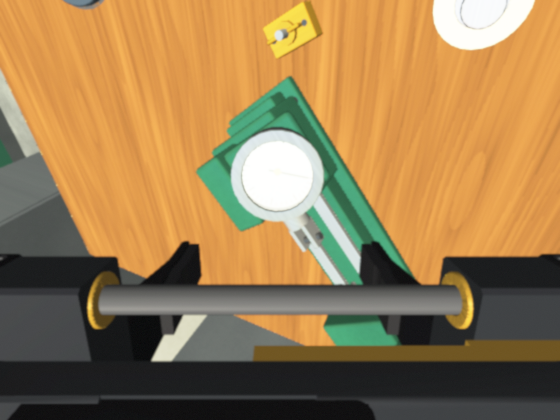

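Wrist view: bezel at (277,175), ~46 px in radius, window plane and rim resolved; lean 31.9°, azimuth 36.7°. Now over to the tool.

```bash
cat >> h.py <<'E'
n=np.array([.4249,.3167,.848]);n/=np.linalg.norm(n)
B=np.array([.4906,-.2580,.1892])
up=np.array([0,0,1.])
E
python3 - <<'E'
from h import *
go(np.array([.525,.051,.40]),along(up,1.6))
E
```

```text
shift mm (now axes) [227.4986 -70.5078 105.5303] then turn [-0.4547  0.3164  0.0256] | shift mm in target axes [ 187.2477 -130.0166  126.0857]
```

```bash
python3 -m pendant '[{"claw":1,"x":0,"y":0,"z":0,"ax":-0.114,"ay":0.079,"az":0.006},{"claw":1,"x":0,"y":0,"z":0,"ax":-0.114,"ay":0.079,"az":0.006},{"claw":1,"x":0,"y":0,"z":0,"ax":-0.114,"ay":0.079,"az":0.006},{"claw":1,"x":0,"y":0,"z":0,"ax":-0.114,"ay":0.079,"az":0.006},{"claw":1,"x":47,"y":-32,"z":31,"ax":0,"ay":0,"az":0},{"claw":1,"x":47,"y":-32,"z":31,"ax":0,"ay":0,"az":0},{"claw":1,"x":47,"y":-33,"z":32,"ax":0,"ay":0,"az":0},{"claw":1,"x":46,"y":-33,"z":32,"ax":0,"ay":0,"az":0},{"claw":1,"x":0,"y":0,"z":0,"ax":0,"ay":0,"az":0},{"claw":1,"x":0,"y":0,"z":0,"ax":0,"ay":0,"az":0}]'
python3 - <<'E'
from h import *
c=cap('wrist')
for r in env.masks_of(c,'press_tool_mid'):
    P=pts(c,r['pixels']); T=P[P[:,2]>.092]; D=P[(P[:,2]>.015)&(P[:,2]<.023)]
    print(r['confidence'],r['extent'])
    for q in (T,D):
        if len(q)>20: print(len(q),cv2.minEnclosingCircle(q[:,:2].astype(np.float32)),(q.min(0)+q.max(0))/2)
go(np.array([.525,.051,.219]),along(up,1.6))
E
```

```text
clock: 5.78
tcp_pos: [0.5311, 0.0433, 0.4055]
eef_rot: [3.138, 0.001, 1.602]
ft_force: [-0.3, -1.1, 0.5]
grip_width: 0.0871
grasp_force: 0.0
0.81 [231.2, 134.2, 316.9, 214.6]
1236 ((0.5234988331794739, 0.048473626375198364), 0.018498849123716354) [0.5233 0.0487 0.0974]
3298 ((0.5232598781585693, 0.04864685609936714), 0.04793738201260567) [0.5236 0.049  0.019 ]
0.64 [333.7, 250.3, 409.2, 340.1]
155 ((0.6163212656974792, -0.028539840131998062), 0.08866811543703079) [ 0.6166 -0.0287  0.1828]
689 ((0.6548645496368408, -0.08986841887235641), 0.047933243215084076) [ 0.6528 -0.0907  0.0188]
0.61 [175.7, 276.4, 224.1, 335.7]
21 ((0.49994271993637085, 0.0534350723028183), 0.02507208287715912) [0.5003 0.0535 0.2853]
0.57 [453.7, 219.4, 540.7, 258.3]
1661 ((0.805841326713562, -0.039005719125270844), 0.04783819615840912) [ 0.8058 -0.0233  0.019 ]
shift mm (now axes) [  8.9719  -7.5087 186.8482] then turn [0.0044 0.0014 0.    ] | shift mm in target axes [  8.7102  -6.6814 186.892 ]
```

```bash
python3 -m pendant '[{"claw":1,"x":6.5,"y":-7,"z":0,"ax":0.004,"ay":0.001,"az":0},{"claw":1,"x":0,"y":0,"z":40,"ax":0,"ay":0,"az":0},{"claw":1,"x":0,"y":0,"z":40,"ax":0,"ay":0,"az":0},{"claw":1,"x":0,"y":0,"z":30,"ax":0,"ay":0,"az":0},{"claw":1,"x":0,"y":0,"z":0,"ax":0,"ay":0,"az":0},{"claw":1,"x":0,"y":0,"z":0,"ax":0,"ay":0,"az":0}]'
python3 - <<'E'
from h import *
print(env.get_state()['joint_positions'])
go(np.array([.5238,.0493,.219]),along(up,1.6))
c=cap('wrist');cv2.imwrite('pics/w2.png',c['img'][:,:,::-1])
for r in env.masks_of(c,'press_tool_mid')[:1]:
    P=pts(c,r['pixels']); T=P[(P[:,2]>.092)&(P[:,2]<.11)]; D=P[(P[:,2]>.015)&(P[:,2]<.023)]
    for q in (T,D):
        if len(q)>20: print(len(q),cv2.minEnclosingCircle(q[:,:2].astype(np.float32)),(q.min(0)+q.max(0))/2)
E
```

```text
clock: 6.62
tcp_pos: [0.5235, 0.0494, 0.2956]
eef_rot: [-3.14, -0.0, 1.6]
ft_force: [-0.4, 0.4, -0.5]
grip_width: 0.0872
grasp_force: 0.0
[-0.1185  0.5582  1.7798 -0.0001  0.8054 -0.148 ]
shift mm (now axes) [-0.1657  0.4206 76.6391] then turn [-0.0018 -0.0002  0.0003] | shift mm in target axes [-0.1494  0.2824 76.6397]
2820 ((0.5238544940948486, 0.048408690840005875), 0.01868395134806633) [0.5236 0.049  0.0973]
5669 ((0.5234232544898987, 0.04859529063105583), 0.04791884496808052) [0.5234 0.0525 0.0191]
```

```bash
python3 -m pendant '[{"claw":1,"x":-0.4,"y":0,"z":30,"ax":0,"ay":0,"az":0},{"claw":1,"x":0,"y":0,"z":30,"ax":0,"ay":0,"az":0},{"claw":1,"x":0,"y":0,"z":16.5,"ax":0,"ay":0,"az":0},{"claw":1,"x":0,"y":0,"z":0,"ax":0,"ay":0,"az":0},{"claw":0,"x":0,"y":0,"z":0,"ax":0,"ay":0,"az":0},{"claw":0,"x":0,"y":0,"z":0,"ax":0,"ay":0,"az":0},{"claw":0,"x":0,"y":0,"z":0,"ax":0,"ay":0,"az":0},{"claw":0,"x":0,"y":0,"z":0,"ax":0,"ay":0,"az":0},{"claw":0,"x":0,"y":0,"z":0,"ax":0,"ay":0,"az":0},{"claw":0,"x":0,"y":0,"z":0,"ax":0,"ay":0,"az":0}]'
```

```text
clock: 7.98
tcp_pos: [0.5229, 0.0493, 0.2182]
eef_rot: [-3.139, -0.0, 1.601]
ft_force: [-0.8, 0.4, 1.4]
grip_width: 0.0355
grasp_force: 30.1
```

```bash
python3 -m pendant '[{"claw":0,"x":0,"y":0,"z":-15,"ax":0,"ay":0,"az":0},{"claw":0,"x":0,"y":0,"z":-40,"ax":0,"ay":0,"az":0},{"claw":0,"x":0,"y":0,"z":-45,"ax":0,"ay":0,"az":0},{"claw":0,"x":0,"y":0,"z":-45,"ax":0,"ay":0,"az":0},{"claw":0,"x":0,"y":0,"z":-45,"ax":0,"ay":0,"az":0},{"claw":0,"x":0,"y":0,"z":0,"ax":0,"ay":0,"az":0}]'
python3 - <<'E'
from h import *
s=env.get_state();print(s['ft_force'],s['moment'])
go(B+n*(.06+.0545+.164),along(n,1.6))
E
```

```text
clock: 8.72
tcp_pos: [0.5238, 0.0493, 0.4122]
eef_rot: [3.136, 0.001, 1.601]
ft_force: [0.5, 0.5, -2.3]
grip_width: 0.0352
grasp_force: 30.0
[ 0.5441  0.5385 -2.3348] [-0.1039  0.0583 -0.0215]
shift mm (now axes) [-221.5824   78.5466  -12.5596] then turn [ 0.4626 -0.3196 -0.0001] | shift mm in target axes [-220.0297   80.7814   22.0763]
```

```bash
python3 -m pendant '[{"claw":0,"x":-40,"y":20,"z":-6,"ax":0,"ay":0,"az":0},{"claw":0,"x":-45,"y":20,"z":-6,"ax":0,"ay":0,"az":0},{"claw":0,"x":-45,"y":20,"z":0,"ax":0,"ay":0,"az":0},{"claw":0,"x":-45,"y":18,"z":0,"ax":0,"ay":0,"az":0},{"claw":0,"x":0,"y":0,"z":0,"ax":0.115,"ay":-0.08,"az":0},{"claw":0,"x":0,"y":0,"z":0,"ax":0.115,"ay":-0.08,"az":0},{"claw":0,"x":0,"y":0,"z":0,"ax":0.115,"ay":-0.08,"az":0},{"claw":0,"x":0,"y":0,"z":0,"ax":0.115,"ay":-0.08,"az":0},{"claw":0,"x":0,"y":0,"z":0,"ax":0,"ay":0,"az":0},{"claw":0,"x":0,"y":0,"z":0,"ax":0,"ay":0,"az":0}]'
python3 - <<'E'
from h import *
s=env.get_state();print(s['ft_force'],s['joint_positions'])
go(B+n*(.06+.0545+.164),along(n,1.6))
E
```

```text
clock: 9.98
tcp_pos: [0.6063, -0.1232, 0.4187]
eef_rot: [-2.663, 0.305, 1.677]
ft_force: [0.7, -0.1, -2.1]
grip_width: 0.0356
grasp_force: 30.0
[ 0.6627 -0.1489 -2.0644] [-0.2952  0.5875  1.3307 -0.4396  1.5836 -0.2509]
shift mm (now axes) [-46.4878   1.4326   7.821 ] then turn [-0.0054 -0.0025  0.0036] | shift mm in target axes [-46.4624   1.556    7.9473]
```

```bash
python3 -m pendant '[{"claw":0,"x":-23,"y":0.7,"z":4,"ax":-0.004,"ay":-0.002,"az":0.003},{"claw":0,"x":-23.5,"y":0.7,"z":4,"ax":0,"ay":0,"az":0},{"claw":0,"x":0,"y":0,"z":0,"ax":0,"ay":0,"az":0},{"claw":0,"x":0,"y":0,"z":0,"ax":0,"ay":0,"az":0}]'
python3 - <<'E'
from h import *
s=env.get_state();print(s['ft_force'],s['joint_positions'])
p,R=cur(); print('z',-R.apply(up),n)
go(B+n*(.06+.0545+.164),along(n,1.6))
t=cap('top');w=cap('wrist')
cv2.imwrite('pics/press.png',np.hstack([cv2.resize(t['img'][200:360,360:520],(400,400)),cv2.resize(w['img'],(400,300))[:300].copy() if 0 else cv2.copyMakeBorder(cv2.resize(w['img'],(400,300)),0,100,0,0,0)])[:,:,::-1])
for c,nm in ((t,'top'),(w,'wrist'),(cap('scene'),'scene')):
    for f in env.place_of(c,'bezel')[:1]: print(nm,'bezel',f['confidence'],atz(c,f['pixel'],B[2]))
    for r in env.masks_of(c,'press_tool_mid'):
        P=pts(c,r['pixels']); q=R.inv().apply(P-p); q=q[(q[:,2]>.1)&(abs(q[:,:2]).max(1)<.08)]
        # disc part, in tool axes
        D=q[(q[:,2]>.193)&(q[:,2]<.225)]
        if len(D)>30: print(nm,len(D),cv2.minEnclosingCircle(D[:,:2].astype(np.float32)),D[:,2].min(),D[:,2].max())
E
```

```text
clock: 10.48
tcp_pos: [0.6087, -0.1708, 0.4266]
eef_rot: [-2.667, 0.31, 1.674]
ft_force: [-0.1, 0.5, -2.2]
grip_width: 0.0358
grasp_force: 30.0
[-0.0891  0.5232 -2.1962] [-0.3619  0.5932  1.2954 -0.4639  1.5786 -0.3153]
z [0.4267 0.3168 0.8471] [0.4249 0.3167 0.848 ]
shift mm (now axes) [1.2527 0.6423 0.6136] then turn [-0.002   0.0002 -0.0017] | shift mm in target axes [1.2515 0.6432 0.6152]
wrist 8799 ((-0.00010855396976694465, -0.0002002750989049673), 0.04787743464112282) 0.19303491342966111 0.21677886216802625
scene bezel 0.71 [ 0.4856 -0.2648  0.1892]
scene 340 ((0.006526469253003597, -0.0008851457969285548), 0.04716694355010986) 0.19301399637797909 0.21953663084286626
```

View pics/press.png

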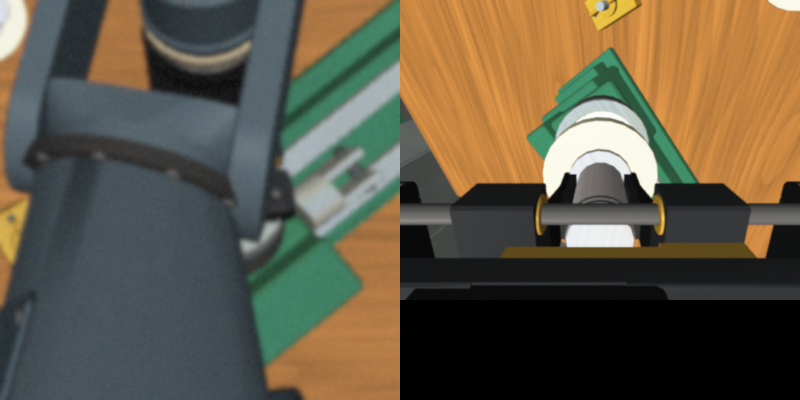

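The wrist crop shows the disc, centred on the hand axis, over the bezel. Approaching.

```bash
python3 -m pendant '[{"claw":0,"x":1.2,"y":0.6,"z":10,"ax":-0.002,"ay":0,"az":0},{"claw":0,"x":0,"y":0,"z":20,"ax":0,"ay":0,"az":0},{"claw":0,"x":0,"y":0,"z":15,"ax":0,"ay":0,"az":0},{"claw":0,"x":0,"y":0,"z":10,"ax":0,"ay":0,"az":0},{"claw":0,"x":0,"y":0,"z":0,"ax":0,"ay":0,"az":0},{"claw":0,"x":0,"y":0,"z":0,"ax":0,"ay":0,"az":0}]'
python3 - <<'E'
from h import *
go(B+n*(.0545+.164),along(n,1.6))
p,R=cur(); c=cap('wrist')
for r in env.masks_of(c,'bezel')[:1]:
    P=pts(c,r['pixels']); q=R.inv().apply(P-p); print(len(q),np.percentile(q[:,2],[1,10,50,90]), q[:,:2].min(0),q[:,:2].max(0))
    k=(q[:,2]>.217)&(q[:,2]<.235); print(k.sum(),q[k][:,:2].min(0),q[k][:,:2].max(0),np.histogram(q[:,2],np.arange(.21,.24,.002)))
E
```

```text
clock: 11.68
tcp_pos: [0.5864, -0.1865, 0.3797]
eef_rot: [-2.67, 0.311, 1.675]
ft_force: [0.0, -0.0, -2.8]
grip_width: 0.0358
grasp_force: 30.0
shift mm (now axes) [-0.3085 -0.323   6.4041] then turn [ 0.0011  0.0021 -0.001 ] | shift mm in target axes [-0.3214 -0.3162  6.4038]
2835 [0.2231 0.2238 0.2247 0.2258] [-0.0162 -0.0748] [0.0549 0.0707]
2831 [-0.0001 -0.0546] [0.0549 0.0535] (array([   0,    0,    0,    0,    0,    0,  475, 2142,  128,   33,   30,
         17,    6,    0]), array([0.21 , 0.212, 0.214, 0.216, 0.218, 0.22 , 0.222, 0.224, 0.226,
       0.228, 0.23 , 0.232, 0.234, 0.236, 0.238]))
```

```bash
python3 -m pendant '[{"claw":0,"x":-0.2,"y":-0.3,"z":4,"ax":0,"ay":0,"az":0},{"claw":0,"x":0,"y":0,"z":2,"ax":0,"ay":0,"az":0},{"claw":0,"x":0,"y":0,"z":1,"ax":0,"ay":0,"az":0},{"claw":0,"x":0,"y":0,"z":0,"ax":0,"ay":0,"az":0}]'
python3 -m pendant '[{"claw":0,"x":0,"y":0,"z":1,"ax":0,"ay":0,"az":0},{"claw":0,"x":0,"y":0,"z":1,"ax":0,"ay":0,"az":0},{"claw":0,"x":0,"y":0,"z":0,"ax":0,"ay":0,"az":0}]'
```

```text
clock: 12.28
tcp_pos: [0.5829, -0.1886, 0.3741]
eef_rot: [-2.669, 0.311, 1.675]
ft_force: [-0.1, 2.3, 1.2]
grip_width: 0.0354
grasp_force: 30.0
clock: 12.65
tcp_pos: [0.5825, -0.1888, 0.3738]
eef_rot: [-2.671, 0.312, 1.675]
ft_force: [1.8, 4.8, 8.7]
grip_width: 0.0358
grasp_force: 30.0
```

```bash
python3 -m pendant '[{"claw":0,"x":0,"y":0,"z":1,"ax":0,"ay":0,"az":0},{"claw":0,"x":0,"y":0,"z":1,"ax":0,"ay":0,"az":0},{"claw":0,"x":0,"y":0,"z":0,"ax":0,"ay":0,"az":0}]'
python3 -m pendant '[{"claw":0,"x":0,"y":0,"z":1,"ax":0,"ay":0,"az":0},{"claw":0,"x":0,"y":0,"z":1,"ax":0,"ay":0,"az":0},{"claw":0,"x":0,"y":0,"z":0,"ax":0,"ay":0,"az":0}]'
python3 - <<'E'
from h import *
go(B+n*(.0545+.164),along(n,1.6)); print(env.get_state()['moment'])
E
```

```text
clock: 13.02
tcp_pos: [0.581, -0.19, 0.37]
eef_rot: [-2.669, 0.311, 1.676]
ft_force: [0.2, -0.1, -2.6]
grip_width: 0.0353
grasp_force: 30.0
clock: 13.4
tcp_pos: [0.5802, -0.1909, 0.3679]
eef_rot: [-2.668, 0.31, 1.675]
ft_force: [1.0, -0.3, -2.2]
grip_width: 0.0357
grasp_force: 30.0
shift mm (now axes) [-0.3493 -0.0454 -7.6899] then turn [-0.0007  0.0013 -0.0003] | shift mm in target axes [-0.3393 -0.0399 -7.6904]
[ 0.2611 -0.417  -0.003 ]
```

```bash
python3 -m pendant '[{"claw":0,"x":0,"y":0,"z":1,"ax":0,"ay":0,"az":0},{"claw":0,"x":0,"y":0,"z":1,"ax":0,"ay":0,"az":0},{"claw":0,"x":0,"y":0,"z":0,"ax":0,"ay":0,"az":0}]'
python3 -m pendant '[{"claw":0,"x":0,"y":0,"z":1,"ax":0,"ay":0,"az":0},{"claw":0,"x":0,"y":0,"z":0,"ax":0,"ay":0,"az":0}]'
python3 -m pendant '[{"claw":0,"x":0,"y":0,"z":1,"ax":0,"ay":0,"az":0},{"claw":0,"x":0,"y":0,"z":0,"ax":0,"ay":0,"az":0}]'
```

```text
clock: 13.78
tcp_pos: [0.5794, -0.1913, 0.3667]
eef_rot: [-2.668, 0.311, 1.675]
ft_force: [0.2, 0.7, -3.2]
grip_width: 0.0354
grasp_force: 30.0
clock: 14.02
tcp_pos: [0.579, -0.1916, 0.3659]
eef_rot: [-2.669, 0.311, 1.675]
ft_force: [0.5, 0.3, -2.0]
grip_width: 0.0358
grasp_force: 30.0
clock: 14.28
tcp_pos: [0.5788, -0.1919, 0.3656]
eef_rot: [-2.669, 0.311, 1.675]
ft_force: [-0.6, 1.4, 0.3]
grip_width: 0.0354
grasp_force: 30.0
```

```bash
python3 -m pendant '[{"claw":0,"x":0,"y":0,"z":1,"ax":0,"ay":0,"az":0},{"claw":0,"x":0,"y":0,"z":0,"ax":0,"ay":0,"az":0}]'
python3 -m pendant '[{"claw":0,"x":0,"y":0,"z":-10,"ax":0,"ay":0,"az":0},{"claw":0,"x":0,"y":0,"z":-30,"ax":0,"ay":0,"az":0},{"claw":0,"x":0,"y":0,"z":-40,"ax":0,"ay":0,"az":0},{"claw":0,"x":0,"y":0,"z":-30,"ax":0,"ay":0,"az":0},{"claw":0,"x":0,"y":0,"z":0,"ax":0,"ay":0,"az":0},{"claw":0,"x":0,"y":0,"z":0,"ax":0,"ay":0,"az":0}]'
python3 - <<'E'
from h import *
p,R=cur();c=cap('wrist')
for r in env.masks_of(c,'bezel')[:1]:
    P=pts(c,r['pixels']); d=(P-B)@n; print('above start rim plane',r['confidence'],len(P),np.histogram(d*1e3,np.arange(-20,5,2)))
for r in env.masks_of(c,'press_tool_mid')[:1]:
    q=R.inv().apply(pts(c,r['pixels'])-p)
    D=q[(q[:,2]>.190)&(q[:,2]<.225)&(np.hypot(q[:,0],q[:,1])>.035)];A=np.c_[D[:,:2],np.ones(len(D))]; print('disc',cv2.minEnclosingCircle(D[:,:2].astype(np.float32)),np.median(D[:,2]),np.linalg.lstsq(A,D[:,2],rcond=None)[0])
t=cap('top')
for f in env.place_of(t,'caddy_bay')[:2]: print('bay',f['confidence'],atz(t,f['pixel'],.004))
# orange interior floor
h=cv2.cvtColor(t['img'],cv2.COLOR_RGB2HSV); m=(h[...,0]<12)&(h[...,1]>200)
P=pts(t,m); W=P[(P[:,2]>.04)&(P[:,2]<.06)]; print('rim',len(W),cv2.minAreaRect(W[:,:2].astype(np.float32)),cv2.boxPoints(cv2.minAreaRect(W[:,:2].astype(np.float32))))
E
```

```text
clock: 14.52
tcp_pos: [0.5785, -0.192, 0.3655]
eef_rot: [-2.67, 0.311, 1.675]
ft_force: [1.5, 3.7, 4.3]
grip_width: 0.0355
grasp_force: 30.0
clock: 15.28
tcp_pos: [0.6243, -0.1573, 0.4559]
eef_rot: [-2.666, 0.309, 1.676]
ft_force: [-0.8, -0.7, -2.2]
grip_width: 0.0352
grasp_force: 30.0
above start rim plane 0.62 2551 (array([  4,  45, 603, 112, 810, 955,   4,   0,   0,   0,   0,   0]), array([-20, -18, -16, -14, -12, -10,  -8,  -6,  -4,  -2,   0,   2,   4]))
disc ((0.0, 0.0), 0.0) nan [0. 0. 0.]
bay 0.55 [0.5393 0.2801 0.004 ]
rim 2 ((0.6173075437545776, 0.48213377594947815), (0.055192891508340836, 0.0), 170.4903564453125) [[0.6445 0.4776]
 [0.6445 0.4776]
 [0.5901 0.4867]
 [0.5901 0.4867]]
  return _methods._mean(a, axis=axis, dtype=dtype,
  ret = ret.dtype.type(ret / rcount)
```

Bezel rim now 10 mm lower: home. Now to the caddy.

```bash
python3 -m pendant '[{"claw":0,"x":0,"y":0,"z":0,"ax":-0.115,"ay":0.08,"az":0},{"claw":0,"x":0,"y":0,"z":0,"ax":-0.115,"ay":0.08,"az":0},{"claw":0,"x":0,"y":0,"z":0,"ax":-0.115,"ay":0.08,"az":0},{"claw":0,"x":0,"y":0,"z":0,"ax":-0.115,"ay":0.08,"az":0},{"claw":0,"x":0,"y":0,"z":0,"ax":0,"ay":0,"az":0}]'
python3 - <<'E'
from h import *
go(np.array([.542,.277,.42]),along(up,1.6))
E
```

```text
clock: 16.15
tcp_pos: [0.624, -0.158, 0.4572]
eef_rot: [-3.141, 0.003, 1.6]
ft_force: [-1.0, -0.6, -1.7]
grip_width: 0.0353
grasp_force: 30.0
shift mm (now axes) [437.3375 -69.4037  35.8514] then turn [-0.0002  0.0032 -0.0004] | shift mm in target axes [437.2487 -69.2341  37.2359]
```

```bash
python3 -m pendant '[{"claw":0,"x":25,"y":-4,"z":2,"ax":0,"ay":0.003,"az":0},{"claw":0,"x":50,"y":-8,"z":4,"ax":0,"ay":0,"az":0},{"claw":0,"x":55,"y":-9,"z":5,"ax":0,"ay":0,"az":0},{"claw":0,"x":55,"y":-9,"z":5,"ax":0,"ay":0,"az":0},{"claw":0,"x":55,"y":-9,"z":5,"ax":0,"ay":0,"az":0},{"claw":0,"x":55,"y":-9,"z":5,"ax":0,"ay":0,"az":0},{"claw":0,"x":55,"y":-9,"z":5,"ax":0,"ay":0,"az":0},{"claw":0,"x":50,"y":-8,"z":4,"ax":0,"ay":0,"az":0},{"claw":0,"x":35,"y":-4,"z":2,"ax":0,"ay":0,"az":0},{"claw":0,"x":0,"y":0,"z":0,"ax":0,"ay":0,"az":0}]'
python3 - <<'E'
from h import *
print(env.get_state()['joint_positions'])
go(np.array([.542,.277,.42]),along(up,1.6))
for nm in ['wrist','top','scene']:
    c=cap(nm)
    if nm!='top': cv2.imwrite(f'pics/bay_{nm}.png',c['img'][:,:,::-1])
    for f in env.place_of(c,'caddy_bay')[:1]: print(nm,f['confidence'],atz(c,f['pixel'],.004))
    h=cv2.cvtColor(c['img'],cv2.COLOR_RGB2HSV); m=(h[...,0]<9)&(h[...,1]>170)&(h[...,2]>60)
    P=pts(c,m);F=P[(abs(P[:,2]-.004)<.004)];W=P[(P[:,2]>.046)&(P[:,2]<.056)]
    if len(W)>30: print(len(F),len(W),cv2.minAreaRect(W[:,:2].astype(np.float32)))
E
```

```text
clock: 17.4
tcp_pos: [0.5409, 0.279, 0.4198]
eef_rot: [3.141, 0.001, 1.607]
ft_force: [-0.4, -0.4, -2.0]
grip_width: 0.0357
grasp_force: 30.0
[ 0.293   0.4889  1.4587 -0.0007  1.194   0.2573]
shift mm (now axes) [-2.0824  1.0554 -0.1503] then turn [0.0002 0.0006 0.0068] | shift mm in target axes [-2.0751  1.0695 -0.1518]
top 0.84 [0.5483 0.2783 0.004 ]
scene 0.93 [0.5484 0.2796 0.004 ]
```

View pics/bay_wrist.png

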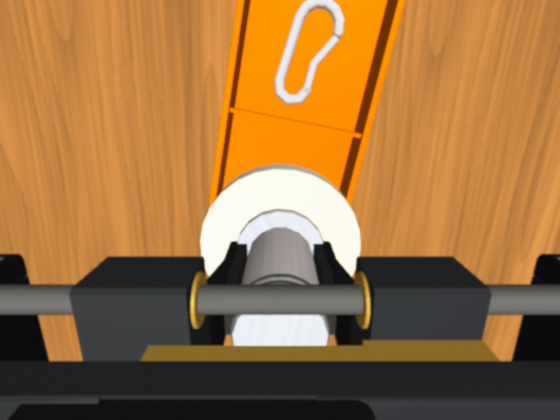

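The wrist view shows the caddy below the disc, divider around row 120 and snapgate at (310,50). I'll fix the bay centre from the wall-top depth.

```bash
python3 - <<'E'
from h import *
c=None
for nm in ['wrist','top','scene']:
    c=cap(nm); P=pts(c,np.ones((420,560),bool)); 
    k=(P[:,2]>.044)&(P[:,2]<.056)&(abs(P[:,0]-.55)<.13)&(P[:,1]>.17)&(P[:,1]<.55)
    W=P[k]
    if len(W)<20: print(nm,len(W));continue
    r=cv2.minAreaRect(W[:,:2].astype(np.float32)); print(nm,len(W),r); print(cv2.boxPoints(r))
    # project into guessed caddy axes
    for s in ('snapgate',):
        for f in env.place_of(c,s)[:1]: print(s,atz(c,f['pixel'],.01))
    lab=W[np.lexsort((W[:,0],np.round(W[:,1],2)))]
    for y in np.arange(.2,.5,.03):
        q=W[abs(W[:,1]-y)<.006]; 
        if len(q): print(round(y,2),np.histogram(q[:,0],np.arange(.44,.68,.01))[0])
E
```

```text
wrist 3489 ((0.5518661141395569, 0.32975971698760986), (0.27785152196884155, 0.1579425036907196), 80.73815155029297)
[[0.4516 0.2054]
 [0.6074 0.1799]
 [0.6522 0.4542]
 [0.4963 0.4796]]
snapgate [0.5682 0.4141 0.01  ]
0.2 [0 1 0 0 0 0 0 0 0 0 0 0 0 0 0 0 0 0 0 0 0 0 0 0]
0.23 [0 3 0 0 0 0 0 0 0 0 0 0 0 0 0 0 0 0 0 0 0 0 0 0]
0.26 [ 0  0 69  4  0  0  0  0  0  0  0  0  0  0  0  0  0 45  4  0  0  0  0  0]
0.29 [ 0  0 27 51  0  0  0  0  0  0  0  0  0  0  0  0  0 34 48  0  0  0  0  0]
0.32 [ 0  0  0 91  1  0  0  0  0  0  0  0  0  0  0  0  0  0 94  3  0  0  0  0]
0.35 [ 0  0  0 33 71 16 12 15 17 17 11  5  0  0  0  0  0  0 44 56  0  0  0  0]
0.38 [  0   0   0   0 101   0   0   0   0   0   0   0   0   0   0   0   0   0
   0 102   2   0   0   0]
0.41 [ 0  0  0  0 46 66  0  0  0  0  0  0  0  0  0  0  0  0  0 58 57  0  0  0]
0.44 [  0   0   0   0   0 117   0   0   0   0   0   0   0   0   0   0   0   0
   0   0 125   1   0   0]
top 612 ((0.5564298033714294, 0.3450013995170593), (0.3100060522556305, 0.1610194891691208), 80.9463119506836)
[[0.4525 0.2046]
 [0.6115 0.1793]
 [0.6603 0.4854]
 [0.5013
[... 850 characters left out ...]
  7  3  4  0  8  3  0  0  0  0  0  0]
0.23 [0 4 9 0 0 0 0 0 0 0 0 0 0 0 0 0 5 7 0 0 0 0 0 0]
0.26 [ 0  0 13  1  0  0  0  0  0  0  0  0  0  0  0  0  0 13  0  0  0  0  0  0]
0.29 [0 0 8 3 0 0 0 0 0 0 0 0 0 0 0 0 0 3 8 0 0 0 0 0]
0.32 [ 0  0  1 11  1  0  0  0  0  0  0  0  0  0  0  0  0  0 12  0  0  0  0  0]
0.35 [ 0  0  0  5 10  1  4  4  1  3  1  3  3  1  1  0  0  0  2  9  0  0  0  0]
0.38 [ 0  0  0  0 13  0  0  0  0  0  0  0  0  0  0  0  0  0  0 12  1  0  0  0]
0.41 [ 0  0  0  0  5 10  0  0  0  0  0  0  0  0  0  0  0  0  0  8  8  0  0  0]
0.44 [ 0  0  0  0  1 17  0  0  0  0  0  0  0  0  0  0  0  0  0  1 15  0  0  0]
0.47 [ 0  0  0  0  0 11  8  0  0  0  0  0  0  0  0  0  0  0  0  0  7  9  0  0]
```

```bash
python3 -m pendant '[{"claw":0,"x":-6,"y":1.9,"z":0,"ax":0,"ay":0,"az":0},{"claw":0,"x":0,"y":0,"z":40,"ax":0,"ay":0,"az":0},{"claw":0,"x":0,"y":0,"z":45,"ax":0,"ay":0,"az":0},{"claw":0,"x":0,"y":0,"z":45,"ax":0,"ay":0,"az":0},{"claw":0,"x":0,"y":0,"z":30,"ax":0,"ay":0,"az":0},{"claw":0,"x":0,"y":0,"z":20,"ax":0,"ay":0,"az":0},{"claw":0,"x":0,"y":0,"z":8,"ax":0,"ay":0,"az":0},{"claw":0,"x":0,"y":0,"z":0,"ax":0,"ay":0,"az":0},{"claw":0,"x":0,"y":0,"z":0,"ax":0,"ay":0,"az":0}]'
```

```text
clock: 19.12
tcp_pos: [0.5461, 0.2698, 0.2336]
eef_rot: [3.137, -0.001, 1.601]
ft_force: [0.7, 0.0, -2.7]
grip_width: 0.0354
grasp_force: 30.0
```

```bash
python3 -m pendant '[{"claw":0,"x":2,"y":-2,"z":4,"ax":0.002,"ay":0,"az":0},{"claw":0,"x":0,"y":0,"z":3,"ax":0,"ay":0,"az":0},{"claw":0,"x":0,"y":0,"z":1.5,"ax":0,"ay":0,"az":0},{"claw":0,"x":0,"y":0,"z":0,"ax":0,"ay":0,"az":0},{"claw":0,"x":0,"y":0,"z":0,"ax":0,"ay":0,"az":0}]'
python3 -m pendant '[{"claw":0,"x":0,"y":0,"z":1,"ax":0,"ay":0,"az":0},{"claw":0,"x":0,"y":0,"z":0,"ax":0,"ay":0,"az":0}]'
python3 -m pendant '[{"claw":0,"x":0,"y":0,"z":1,"ax":0,"ay":0,"az":0},{"claw":0,"x":0,"y":0,"z":0,"ax":0,"ay":0,"az":0}]'
```

```text
clock: 19.75
tcp_pos: [0.5436, 0.2717, 0.224]
eef_rot: [3.141, -0.001, 1.601]
ft_force: [0.9, -0.7, -2.5]
grip_width: 0.0352
grasp_force: 30.0
clock: 20.0
tcp_pos: [0.5435, 0.2716, 0.2229]
eef_rot: [3.141, -0.001, 1.601]
ft_force: [0.1, 0.3, -2.3]
grip_width: 0.0357
grasp_force: 30.0
clock: 20.25
tcp_pos: [0.5436, 0.2717, 0.2223]
eef_rot: [3.141, -0.001, 1.601]
ft_force: [0.1, 1.1, -0.5]
grip_width: 0.0357
grasp_force: 30.0
```

```bash
python3 -m pendant '[{"claw":0,"x":0,"y":0,"z":0.5,"ax":0,"ay":0,"az":0},{"claw":0,"x":0,"y":0,"z":0,"ax":0,"ay":0,"az":0},{"claw":0.45,"x":0,"y":0,"z":0,"ax":0,"ay":0,"az":0},{"claw":0.5,"x":0,"y":0,"z":0,"ax":0,"ay":0,"az":0},{"claw":0.6,"x":0,"y":0,"z":0,"ax":0,"ay":0,"az":0},{"claw":0.65,"x":0,"y":0,"z":0,"ax":0,"ay":0,"az":0},{"claw":0.65,"x":0,"y":0,"z":0,"ax":0,"ay":0,"az":0}]'
python3 -m pendant '[{"claw":0.65,"x":0,"y":0,"z":-10,"ax":0,"ay":0,"az":0},{"claw":0.65,"x":0,"y":0,"z":-20,"ax":0,"ay":0,"az":0},{"claw":0.65,"x":0,"y":0,"z":-30,"ax":0,"ay":0,"az":0},{"claw":0.65,"x":0,"y":0,"z":-40,"ax":0,"ay":0,"az":0},{"claw":0.65,"x":0,"y":0,"z":-50,"ax":0,"ay":0,"az":0},{"claw":0.65,"x":-50,"y":0,"z":-30,"ax":0,"ay":0,"az":0},{"claw":0.65,"x":-50,"y":0,"z":0,"ax":0,"ay":0,"az":0},{"claw":0.65,"x":-50,"y":0,"z":0,"ax":0,"ay":0,"az":0},{"claw":0.65,"x":0,"y":0,"z":0,"ax":0,"ay":0,"az":0}]'
python3 - <<'E'
from h import *
c=cap('scene');t=cap('top')
cv2.imwrite('pics/end.png',np.hstack([cv2.resize(c['img'][80:320,150:450],(400,320)),cv2.resize(t['img'][100:340,100:400],(400,320))])[:,:,::-1])
for c in (c,t):
  for r in env.masks_of(c,'press_tool_mid'):
    P=pts(c,r['pixels']); T=P[(P[:,2]>.094)&(P[:,2]<.115)]
    if len(T)>20: print(cv2.minEnclosingCircle(T[:,:2].astype(np.float32)),np.percentile(P[:,2],98))
  for r in env.masks_of(c,'bezel')[:1]:
    d=(pts(c,r['pixels'])-B)@n; print(np.histogram(d*1e3,np.arange(-20,5,2))[0])
E
```

```text
clock: 21.12
tcp_pos: [0.5435, 0.2716, 0.2214]
eef_rot: [3.141, -0.001, 1.601]
ft_force: [-0.5, 0.5, -0.5]
grip_width: 0.0555
grasp_force: 0.0
clock: 22.25
tcp_pos: [0.548, 0.1186, 0.4024]
eef_rot: [3.14, -0.0, 1.596]
ft_force: [0.0, 0.8, 0.0]
grip_width: 0.0567
grasp_force: 0.0
((0.8059697151184082, -0.0419914610683918), 0.018798351287841797) 0.10210717327284495
((0.6554364562034607, -0.08520528674125671), 0.018826566636562347) 0.10169185566319397
((0.5462162494659424, 0.2752397954463959), 0.018249211832880974) 0.1063911115148979
[ 30  97 160 174 134 107  80  17   6   0   0   0]
((0.6571070551872253, -0.08780965954065323), 0.018405606970191002) 0.10205220901925491
((0.8083478808403015, -0.044244952499866486), 0.018661420792341232) 0.10166460299296078
[  7 119 541 523 315 445 151  13   0   0   0   0]
```

View pics/end.png

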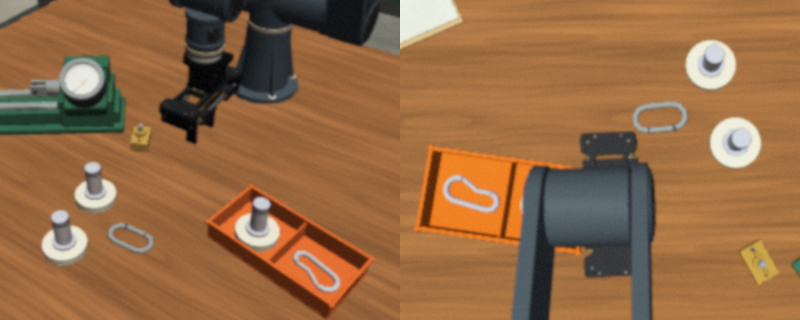

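The left panel shows the tool upright in the empty bay at (258,225) and the bezel seated at (82,80). Everything else is where it was, and the arm is touching nothing.

```bash
python3 -c "
from rig import env
print(env.finish_job())"
```

```text
the job is handed in; nothing more can be done
None
```

The bezel is pressed fully home, with its rim measured 10 mm lower; the press tool stands upright in the caddy's empty compartment, and the job was handed in at about 22 s.

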